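# Gather roller catches in the low corner of a tipped tote

## Task

Put the stray roller catch that lies on the bench into the shallow grey tote with the other two, then grip the tote by its corner lug and raise that corner, tipping the tote by about 25 degrees, until all three catches have slid down and lie bunched in the corner opposite the lug. Finish while still holding the tote tipped by its lug, steady and leaning on none of the other things, with the catches at rest in that low corner; do not let go or set it down, and leave everything else on the bench where it is.

Things in the scene. Friction and masses are not known exactly. Their poses are not given: they have to be found in the camera images.
- tote: shallow open rectangular plastic tray: 200 (its x) x 150 (its y) x 45 mm (z), standing on four 5 mm feet, about 0.4 kg (0.3 to 0.5). Origin on the bench under its centre, z up. Walls 5 mm thick, inner floor 10 mm above the bench, inside 190 x 140 mm. The inside is smooth: parts start to slide when it is tipped some 7 to 10 degrees and run along the walls into the corner at 20 to 30 degrees. A lifting lug stands on its +x +y corner
- tote_lug (a point): the place to grip the tote: middle of the upper part of the lug, an upright plate 14 mm thick and 44 mm long that stands on the +x +y corner of the tote, its length along the tote's diagonal (37 degrees from the tote's x axis towards its y axis), its top 95 mm above the bench; this point is 75 mm above the bench when the tote stands flat, at (113, 85, 75) mm in the tote's frame, 30 mm above the rim. Same axes as the tote
- tote_corner (a point): the inside corner of the tote diagonally opposite the lug (tote's -x -y corner), 9 mm above its inner floor, at (-95, -70, 19) mm in the tote's frame
- catch_a_mid (a point): catch that starts in the tote. Small block-shaped roller catch, 20x58x18 mm lying down (a solid block 20 wide, 50 long, 18 high, and an 8 mm roller at its -y end), 0.06 kg. This point is the centre of the block, 9 mm above what it lies on; x is across the 20 mm width, y along the length, z up
- catch_b_mid (a point): catch that starts in the tote. Small block-shaped roller catch, 20x58x18 mm lying down (a solid block 20 wide, 50 long, 18 high, and an 8 mm roller at its -y end), 0.06 kg. This point is the centre of the block, 9 mm above what it lies on; x is across the 20 mm width, y along the length, z up
- catch_c_mid (a point): the stray catch, which starts on the bench to the left or right of the tote. Small block-shaped roller catch, 20x58x18 mm lying down (a solid block 20 wide, 50 long, 18 high, and an 8 mm roller at its -y end), 0.06 kg. This point is the centre of the block, 9 mm above what it lies on; x is across the 20 mm width, y along the length, z up
- hinge: bystander, leave alone: a brass butt hinge, 34x66x30 mm, one leaf standing up; lies on the open bench to the left or right of the tote; not wanted in the tote; origin under its middle
- battery_a: bystander, leave alone: a black power-tool battery, 69x107x53 mm, at the back; origin under its middle
- battery_b: bystander, leave alone: a black power-tool battery, 69x107x53 mm, at the right; origin under its middle
- tape: bystander, leave alone: a tape measure standing on edge, 34x78x66 mm; origin under its middle
- offcut: bystander, leave alone: a pine block, 45x85x45 mm; origin under its middle
- screwdriver: bystander, leave alone: a screwdriver lying down, 32x183x34 mm; origin under its middle
- felt_pen: bystander, leave alone: a black felt marker lying down, 18x124x18 mm; origin under its middle

How it is judged:
On the way, in this order (a step that is already met when the one before it is completed fails the run):
1. the stray catch lies in the tote, let go, while the tote still stands flat (x of catch_c_mid in the frame of tote between -0.095 and 0.095 m and y of catch_c_mid in the frame of tote between -0.07 and 0.07 m and z of catch_c_mid in the frame of tote below 0.042 m and angle between tote's own z axis and vertical below 0.1 rad and contact force between the fingers and catch_c below 0.1 N), for 0.2 s.
2. the tote is gripped and tipped, and all three catches have reached the corner opposite the lug (distance between each of catch_a_mid, catch_b_mid, catch_c_mid and tote_corner below 0.1 m and angle between tote's own z axis and vertical between 0.26 and 0.8 rad and contact force between the fingers and tote above 1.5 N), for 0.2 s.
At the end, for the whole second after the job is handed in: The fingers hold the tote (over 1.5 N), tipped 15 to 45 degrees, its lug point over 115 mm high, at rest (under 20 mm/s), touching no bystander; all three catches lie at rest, untouched by the fingers, their centres within 100 mm of the inside corner opposite the lug (all of step 2 and height (world z) of tote_lug above 0.115 m and linear speed of each of tote, catch_a, catch_b, catch_c below 0.02 m/s and contact force between the fingers and catch_a below 0.1 N and contact force between the fingers and catch_b below 0.1 N and contact force between the fingers and catch_c below 0.1 N and contact force between tote and hinge below 0.1 N and contact force between tote and battery_a below 0.1 N and contact force between tote and battery_b below 0.1 N and contact force between tote and tape below 0.1 N and contact force between tote and offcut below 0.1 N and contact force between tote and screwdriver below 0.1 N and contact force between tote and felt_pen below 0.1 N); the arm keeps its last pose, push and grip.
It fails at once if a bystander moved more than 30 mm (distance of any of hinge, battery_a, battery_b, tape, offcut, screwdriver, felt_pen from where it was at the start of the episode above 0.03 m).
It also fails if it takes over 58 s, if anything falls off the work surface, if the arm or the gripper's body presses on something with over 40 N, if the wrist force passes 120 N, or if a joint passes its speed limit or range.

## Robot

A 6-joint arm with a two-finger parallel gripper is mounted at the origin on a cart in front of the work surface, level with it; the furniture and walls round the work are solid. World frame = base frame: x ahead of the robot, y to its left, z up, the work surface at z = 0. Lengths are in m, angles in rad, forces in N, time in s.
With the tool pointing down it reaches from about 0.2 to 0.875 m from the base axis. Payload 3.4 kg.
Tool frame: the origin (TCP) lies between the finger pads; the fingertips stand 17 mm ahead of it and the grasp point (between the pads) lies 2 mm behind it; z points along the fingers, y is the line along which they close (so a half turn about z gives the same grasp; the last joint's range is limited). The gripper opens to 94 mm and grips with 3 to 60 N. Pads are 16 mm wide; open, the fingers measure 119 mm over their backs; the gripper's body (75 mm by 177 mm) begins 78 mm behind the grasp point.
Start: joints at [-1.424, 0.276, 1.505, -0, 1.361, -0.121], TCP at [0.152, -0.555, 0.194] pointing down, gripper open.
Joint ranges: [-2.89, 2.89], [-0.75, 2.08], [0.22, 2.7], [-1.18, 4.32], [0.11, 2.71], [-2.7, 2.7]. Speed limits (rad/s): [2.57, 2.57, 3.14, 3.14, 3.14, 3.14].

## Interface

Orientations are given as [roll, pitch, yaw] about the fixed x, y, z axes, in that order (R = Rz(yaw) Ry(pitch) Rx(roll)).
In Python, from bench import * gives the robot as it stands.
- The arm moves only by the tool arm_command, never from a script. Its argument "deltas" is one flat list of numbers, 6 for each row, row after row: the shift along the world's x, y, z in units of 25 mm (1.0 is 25 mm), then the turn, a rotation vector about the world's x, y, z in units of 5 degrees (1.0 is 5 degrees). In form: [x, y, z, rx, ry, rz, x, y, z, rx, ry, rz, ...]. A call has exactly 8 rows; each row is the pose to reach, as a shift and turn from the pose commanded when the call began; what a row does not reach only later rows make up. A row lasts 1/10 s, in which the tool goes at most 50 mm and 8.59 degrees, less where a joint would pass 70% of its speed; a pose out of reach is approached as far as the arm can. A call with a gripper value outside its range is refused whole. "grip" is the opening, from 0 (shut) to 1 (fully open), set as the call begins (left out, the last holds). The fingers move at their own pace and stop on an object; "squeeze" is the grip in N (left out, the last holds). Time passes only in rows, so rows that repeat a pose let the fingers close, or fill a call up. It gives the time, the measured TCP pose, the force, the opening and the grip force at its end, in the units of the state.
- state(): the state, without advancing time (a new reading comes with each control period).
- capture(name): name is "side" or "top"; returns the picture (384x512x3 uint8, blue, green, red); there is no depth.
- calibration(name): a dict with "mtx" (3x3 intrinsics, pixels), "extrinsics" (4x4, takes a point from world to camera coordinates). Camera axes: x right, y up, looking along -z (the intrinsics and any distortion apply to the point x, -y, -z); pixel columns grow to the right and rows downward; lengths in m; the calibration is good to about 2 mm. A picture is of the moment at which its call begins. calibration takes no time and is no camera call.
- finish_job(): hands the job in; it is judged then, once.
Trained networks look in the newest picture that a camera, given by its name, has taken for a name from the list of things; names that differ only in an ending like _2 or _b are one class to them, and where a whole thing is asked for, a point or a joint stands for the part that bears it (a point fixed in the world has none). Each returns a list of dicts, best first, with "confidence" (0 to 1); they miss things now and then, are a little off and sometimes report something else, mostly with a low value. They report only what shows in the picture. A call takes as long as a camera call.
- look_for(camera, label): "extent" ([centre column, centre row, width, height] in pixels, round what is visible of it).
- cut_out(camera, label): "region" (384x512 bool, what is visible of it) and "extent" ([centre column, centre row, width, height] in pixels, round what is visible of it).
- pinpoint(camera, label): "uv" ([column, row] in pixels: a listed point, or the origin of a listed thing).
The state is a dict: "time": time; "joint_positions": joint angles; "qd": joint speeds; "tau": joint torques, N m; "ee_pos": TCP position; "orientation": TCP orientation; "ft_force": force on the tool from outside, world axes, zero at the start; "ft_torque": the same for the moment, N m; "width": opening from 0.0 (shut) to 1.0 (fully open); "finger_force": force on a finger pad.
Only numpy, scipy, OpenCV 4.12 (cv2) and the standard library are available. Lean on these libraries where they do the work, as an engineer would, in place of code of your own. Each camera call takes 0.05 s, during which the arm holds its last target. There are 200 camera calls.

## Working session

There is one attempt and no reset: what is moved stays moved. The work goes in short steps, Python scripts to look and compute and a tool call to move; the robot and the scene stay as the last step left them, time stands still between calls to the robot, and variables do not carry over. Pictures are saved under pics/ and viewed, at most 10 in all, crops included, and the job is handed in when it is done.

Besides the shell and the picture viewer there is one more tool, called after "Request:" as name(argument=value, ...) on one line, values as JSON. arm_command: Moves the arm, as the interface text tells. Its arguments: {"type":"object","properties":{"deltas":{"type":"array","items":{"type":"number"}},"grip":{"type":"number"},"squeeze":{"type":"number"}},"required":["deltas"]}

```bash
mkdir -p pics
cat > h.py <<'E'
from bench import *
import numpy as np, cv2
def ray(cam,uv,z):
    c=calibration(cam);E=np.array(c["extrinsics"]);K=np.array(c["mtx"])
    d=np.linalg.inv(K)@[uv[0],uv[1],1]; d=np.array([d[0],-d[1],-d[2]])
    R=E[:3,:3];o=-R.T@E[:3,3];d=R.T@d
    return o+d*(z-o[2])/d[2]
def proj(cam,p):
    c=calibration(cam);E=np.array(c["extrinsics"]);K=np.array(c["mtx"])
    q=E[:3,:3]@np.array(p)+E[:3,3];q=K@[q[0],-q[1],-q[2]];return q[:2]/q[2]
E
python3 - <<'E'
from h import *
for c in("top","side"):
    cv2.imwrite(f"pics/{c}0.png",capture(c)); k=calibration(c);print(c,list(k.keys()))
    E=np.array(k["extrinsics"]);print(-E[:3,:3].T@E[:3,3])
for n,z in dict(tote=0,tote_lug=.075,tote_corner=.019,catch_a_mid=.019,catch_c_mid=.009,hinge=0,battery_a=0,tape=0,offcut=0,screwdriver=0,felt_pen=0).items():
  for c in("top","side"):
    for r in pinpoint(c,n)[:4]: print(n,c,round(r["confidence"],2),np.round(r["uv"],1),np.round(ray(c,r["uv"],z),3))
s=state();print(s["time"],s["ee_pos"],s["orientation"])
E
```

```text
top ['mtx', 'extrinsics']
[ 0.47350248 -0.02097408  1.43380963]
side ['mtx', 'extrinsics']
[ 0.02430405 -1.07599434  0.68675375]
tote top 0.8 [242.4 220.1] [0.522 0.018 0.   ]
tote side 0.84 [233.9 215.5] [0.527 0.023 0.   ]
tote_lug top 0.88 [200.6 212.5] [0.546 0.152 0.075]
tote_lug side 0.69 [237.9 229.7] [ 0.447 -0.176  0.075]
tote_lug side 0.56 [224.  180.4] [0.551 0.15  0.075]
tote_corner top 0.63 [275.6 229.8] [ 0.487 -0.095  0.019]
tote_corner top 0.22 [225.2 219.9] [0.523 0.076 0.019]
tote_corner side 0.66 [239.5 227.9] [ 0.495 -0.086  0.019]
catch_a_mid top 0.42 [227.2 221.8] [0.516 0.069 0.019]
catch_a_mid side 0.49 [229.4 204.7] [0.533 0.069 0.019]
catch_c_mid top 0.47 [352.1 225.5] [ 0.498 -0.358  0.009]
catch_c_mid side 0.73 [284.3 280.8] [ 0.487 -0.363  0.009]
hinge top 0.56 [148.4 237.2] [0.468 0.34  0.   ]
hinge top 0.48 [277.1 229.7] [ 0.487 -0.101  0.   ]
hinge side 0.34 [254.2 178.5] [ 0.731  0.257 -0.   ]
battery_a top 0.72 [377.2 217.9] [ 0.523 -0.447  0.   ]
battery_a top 0.67 [308.2 162.6] [ 0.719 -0.214  0.   ]
battery_a side 0.7 [320.2 234.3] [ 0.712 -0.214  0.   ]
battery_a side 0.62 [312.5 298.4] [ 0.519 -0.445  0.   ]
tape top 0.51 [174.8 164. ] [0.721 0.251 0.   ]
tape top 0.23 [244.4 224.1] [0.508 0.011 0.   ]
tape side 0.77 [255.  180.6] [ 0.724  0.237 -0.   ]
offcut top 0.68 [346.7 179.1] [ 0.659 -0.347  0.   ]
offcut side 0.72 [333.5 262.8] [ 0.656 -0.352  0.   ]
screwdriver top 0.82 [116.4 227.4] [0.503 0.45  0.   ]
screwdriver side 0.71 [254.1 180.7] [0.72  0.238 0.   ]
felt_pen top 0.73 [307.3 163.5] [ 0.716 -0.211  0.   ]
felt_pen top 0.61 [156. 190.] [0.63  0.316 0.   ]
felt_pen side 0.53 [224.7 177. ] [0.632 0.329 0.   ]
1.2 [ 0.15216648 -0.55455317  0.19448441] [ 3.14150211e+00 -1.13903844e-05  2.67803793e-01]
```

View pics/top0.png

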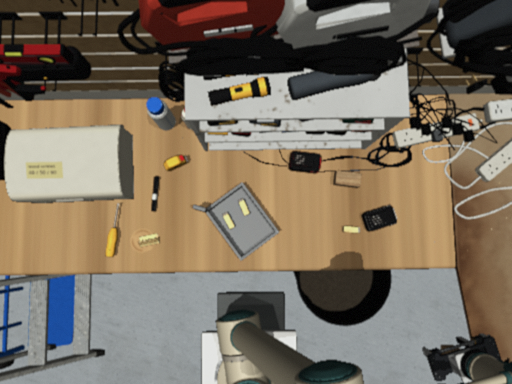

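View pics/side0.png

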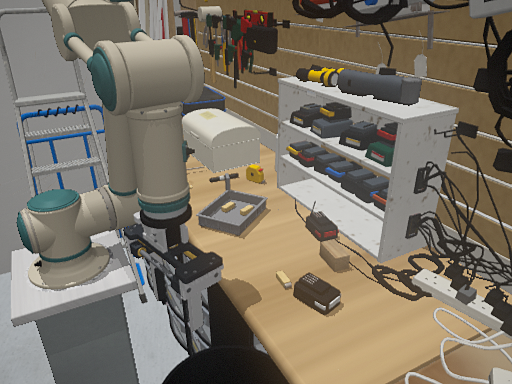

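The top picture shows the tote turned about 43° at (242,220), its lug on the left at (203,208). The stray catch is at (351,229), next to battery_b (378,217), and the hinge is at (148,238). Next I'll refine the catch's orientation and the tote's pose.

Run:
```python
from h import *
for c in("top","side"):
  im=capture(c)
  for n,z,ctr in(("catch_c_mid",.018,None),("tote",.03,None),("tote_lug",.09,None),("battery_b",.053,None)):
    for r in cut_out(c,n)[:4]:
      m=r["region"].astype(np.uint8); v,u=np.nonzero(m)
      P=np.array([ray(c,(a,b),z)[:2] for a,b in zip(u,v)]).astype(np.float32)
      (cx,cy),(w,h),a=cv2.minAreaRect(P*1000)
      ev,V=np.linalg.eigh(np.cov(P.T)); 
      print(n,c,round(r["confidence"],2),np.round(r["extent"]),"rect",np.round([cx,cy,w,h,a]),"mean",np.round(P.mean(0),3),"axis",np.round(np.degrees(np.arctan2(V[1,1],V[0,1]))),len(u))
a=capture("top")
A=cv2.resize(a[170:270,185:285],None,fx=4,fy=4,interpolation=cv2.INTER_CUBIC);B=cv2.resize(a[190:250,330:400],None,fx=5.7,fy=5.7,interpolation=cv2.INTER_CUBIC)
H=np.zeros((400,800,3),np.uint8);H[:,:400]=A;H[:B.shape[0],400:400+B.shape[1]]=B[:,:400];cv2.imwrite("pics/crop0.png",H)
```

```text
catch_c_mid top 0.64 [351. 230.  13.   8.] rect [ 488. -351.   55.   17.   89.] mean [ 0.487 -0.35 ] axis 88.0 95
tote top 0.84 [237. 221.  87.  74.] rect [527.  39. 241. 183.  35.] mean [0.519 0.022] axis -139.0 2849
tote_lug top 0.96 [236. 220.  88.  73.] rect [524.  36. 231. 175.  35.] mean [0.517 0.021] axis -136.0 2808Traceback (most recent call last):
  File "<stdin>", line 7, in <module>
  File "h.py", line 4, in ray
    c=calibration(cam);E=np.array(c["extrinsics"]);K=np.array(c["mtx"])
ValueError: time passes only in moves, steps and waits
```

```bash
sed -i 's/^def ray/import functools\ncalibration=functools.lru_cache(calibration)\ndef ray/' h.py
python3 - <<'E'
from h import *
a=capture("top");capture("side")
def rep(c,n,z):
    for r in cut_out(c,n)[:4]:
      v,u=np.nonzero(r["region"])
      P=np.array([ray(c,(a,b),z)[:2] for a,b in zip(u,v)]).astype(np.float32)
      (cx,cy),(w,h),t=cv2.minAreaRect(P*1000);ev,V=np.linalg.eigh(np.cov(P.T))
      print(n,c,round(r["confidence"],2),"rect",np.round([cx,cy,w,h,t]),"mean",np.round(P.mean(0),3),"axis",np.round(np.degrees(np.arctan2(V[1,1],V[0,1]))),len(u))
rep("side","catch_c_mid",.012);rep("top","catch_c_mid",.018);rep("top","battery_b",.053);rep("top","hinge",.02)
# fit tote yaw: rim outline polygon vs mask
from scipy.optimize import minimize
m=cut_out("top","tote")[0]["region"]
R=lambda t:np.array([[np.cos(t),-np.sin(t)],[np.sin(t),np.cos(t)]])
def f(p):
    k=np.zeros(m.shape,np.uint8)
    pts=np.array([[.1,.075],[-.1,.075],[-.1,-.075],[.1,-.075]])
    for z in(.005,.045):
        q=[proj("top",[*(R(p[2])@x+p[:2]),z]) for x in pts]; cv2.fillConvexPoly(k,np.round(np.array(q)*16).astype(np.int32),1,shift=4)
    d=R(p[2])@[.8,.6]; c=R(p[2])@[.113,.085]+p[:2]
    q=[proj("top",[*(c+s*.022*d),z]) for s in(-1,1) for z in (.05,.095)]
    cv2.fillConvexPoly(k,cv2.convexHull(np.round(np.array(q)*16).astype(np.int32)),1,shift=4)
    return -(k.astype(bool)&m).sum()/(k.astype(bool)|m).sum()
best=min((minimize(f,[.52,.02,np.radians(t)],method="Nelder-Mead",options=dict(initial_simplex=[[.52,.02,np.radians(t)],[.53,.02,np.radians(t)],[.52,.03,np.radians(t)],[.52,.02,np.radians(t+6)]])) for t in(35,43,50)),key=lambda r:r.fun)
p=best.x;print("tote",p[:2],np.degrees(p[2]),best.fun,"lug",R(p[2])@[.113,.085]+p[:2])
A=cv2.resize(a[170:270,185:285],None,fx=4,fy=4,interpolation=cv2.INTER_CUBIC);B=cv2.resize(a[190:250,330:400],None,fx=5.7,fy=5.7,interpolation=cv2.INTER_CUBIC)
H=np.zeros((400,800,3),np.uint8);H[:,:400]=A;B=B[:400,:400];H[:B.shape[0],400:400+B.shape[1]]=B;cv2.imwrite("pics/crop0.png",H)
print(state()["time"])
E
```

```text
catch_c_mid side 0.55 rect [ 488. -357.   68.   28.   85.] mean [ 0.488 -0.358] axis 80.0 159
catch_c_mid top 0.19 rect [462. 337.  36.  69.   9.] mean [0.462 0.336] axis 101.0 212
battery_b top 0.91 rect [ 714. -193.  108.   72.   88.] mean [ 0.714 -0.194] axis 90.0 626
battery_b top 0.67 rect [ 522. -437.   66.  112.   17.] mean [ 0.522 -0.438] axis 106.0 644
hinge top 0.52 rect [461. 337.  38.  63.   6.] mean [0.461 0.337] axis 101.0 199
tote [0.51868113 0.01978445] 35.44426833353759 -0.8570045190445449 lug [0.56144755 0.15456217]
1.75
```

View pics/crop0.png

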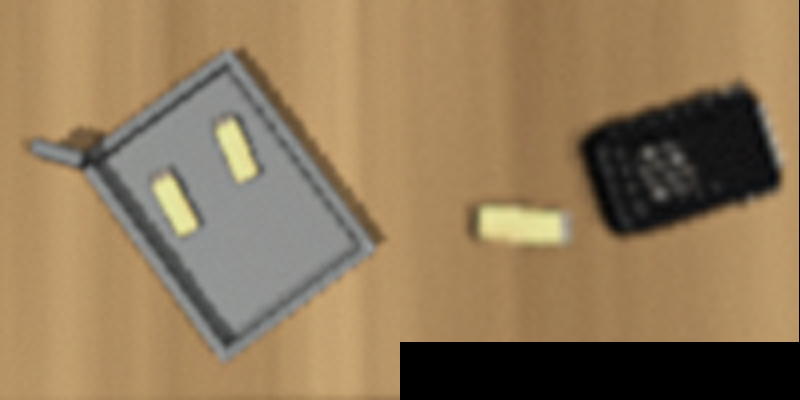

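Request:
arm_command(deltas=[1.6, 1, 0, 0, 0, 1.7, 3.3, 2, 0, 0, 0, 3.4, 5, 3, -0.5, 0, 0, 5.1, 6.7, 4, -1, 0, 0, 6.8, 8.4, 5, -1.5, 0, 0, 8.5, 10.1, 6, -2, 0, 0, 10.2, 11.8, 7, -2.6, 0, 0, 11.9, 13.4, 8, -3.2, 0, 0, 13.6], grip=0.6, squeeze=20)

```text
time: 2.55
ee_pos: [0.4853, -0.3559, 0.1156]
orientation: [3.141, 0.001, 1.461]
ft_force: [-0.7, -0.8, -1.0]
width: 0.597
finger_force: 0.0
```

Run:
```python
from h import *
s=state();print(s["time"],s["ee_pos"],s["orientation"],s["joint_positions"],s["width"])
# tote corners from the crop
for x,y in((230,50),(378,245),(225,358),(88,158)): print(np.round(ray("top",(185+x/4,170+y/4),.045),4))
print("lugtop?",ray("top",(185+32/4,170+147/4),.095), "catches",ray("top",(185+237/4,170+150/4),.028),ray("top",(185+175/4,170+203/4),.028))
```

```text
2.55 [ 0.48533057 -0.35585714  0.11563775] [3.14066457e+00 8.15801425e-04 1.46082312e+00] [-7.48185707e-01  3.67061000e-01  1.57101854e+00 -1.09669763e-04
  1.20228169e+00 -6.38173439e-01] 0.5973149962532245
[0.6469 0.0147 0.045 ]
[ 0.4817 -0.1066  0.045 ]
[0.3905 0.0217 0.045 ]
[0.5576 0.1343 0.045 ]
lugtop? [0.56409759 0.17383329 0.095     ] catches [0.56361002 0.01014506 0.028     ] [0.51956406 0.06299331 0.028     ]
```

Request:
arm_command(deltas=[0, 0, -0.7, 0, 0, 0.4, 0, 0, -1.4, 0, 0, 0.8, 0, 0, -2.1, 0, 0, 0.8, 0, 0, -2.8, 0, 0, 0.8, 0, 0, -3.4, 0, 0, 0.8, 0, 0, -3.8, 0, 0, 0.8, 0, 0, -3.8, 0, 0, 0.8, 0, 0, -3.8, 0, 0, 0.8])

```text
time: 3.35
ee_pos: [0.4837, -0.3571, 0.0211]
orientation: [3.141, 0.0, 1.524]
ft_force: [-0.8, 0.3, 0.6]
width: 0.599
finger_force: 0.0
```

Request:
arm_command(deltas=[0, 0, 0, 0, 0, 0, 0, 0, 0, 0, 0, 0, 0, 0, 0, 0, 0, 0, 0, 0, 0, 0, 0, 0, 0, 0, 0, 0, 0, 0, 0, 0, 0, 0, 0, 0, 0, 0, 0, 0, 0, 0, 0, 0, 0, 0, 0, 0], grip=0)

```text
time: 4.15
ee_pos: [0.4835, -0.3568, 0.0208]
orientation: [3.142, -0.0, 1.524]
ft_force: [-0.4, 0.1, -0.8]
width: 0.007
finger_force: 0.0
```

Run:
```python
from h import *
a=capture("side");print([np.round(proj("side",p)) for p in((.488,-.354,.009),state()["ee_pos"])])
b=capture("top")
H=np.hstack([cv2.resize(x,(400,400),interpolation=cv2.INTER_CUBIC) for x in(a[240:320,245:325],b[190:260,320:390])]);cv2.imwrite("pics/c1.png",H)
```

```text
[array([283., 279.]), array([282., 276.])]
```

View pics/c1.png

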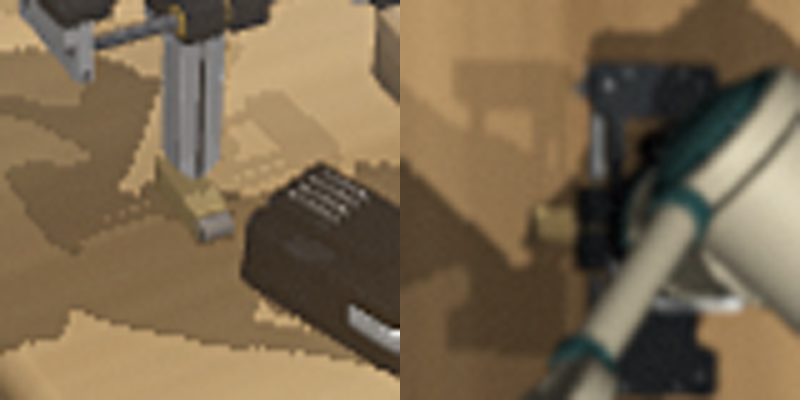

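The side crop shows the closed fingertips ending at about pixel (283,276), apparently on top of or behind the catch. I'll lift and check.

Request:
arm_command(deltas=[0, 0, 0.8, 0, 0, 0, 0, 0, 1.6, 0, 0, 0, 0, 0, 2.4, 0, 0, 0, 0, 0, 2.4, 0, 0, 0, 0, 0, 2.4, 0, 0, 0, 0, 0, 2.4, 0, 0, 0, 0, 0, 2.4, 0, 0, 0, 0, 0, 2.4, 0, 0, 0], grip=0.6)

```text
time: 5.05
ee_pos: [0.4831, -0.3564, 0.0799]
orientation: [-3.14, -0.001, 1.524]
ft_force: [-1.3, -0.3, 0.4]
width: 0.593
finger_force: 0.0
```

Run:
```python
from h import *
a=capture("side");s=state();e=s["ee_pos"];print(e,proj("side",e),proj("side",e-[0,0,.017]))
for r in cut_out("side","catch_c_mid")[:2]:
  v,u=np.nonzero(r["region"]);P=np.array([ray("side",q,.012)[:2] for q in zip(u,v)]).astype(np.float32);print(r["confidence"],r["extent"],P.mean(0))
for r in pinpoint("side","catch_c_mid"):print(r["confidence"],r["uv"],ray("side",r["uv"],.009))
cv2.imwrite("pics/c2.png",cv2.resize(a[220:320,235:335],(600,600),interpolation=cv2.INTER_CUBIC))
```

```text
[ 0.48315781 -0.35650142  0.08003835] [282.12762287 257.36057114] [281.98455903 262.87156091]
0.63 [284.1, 279.7, 12.8, 13.6] [ 0.48698956 -0.35799924]
0.58 [283.8, 279.5] [ 0.48910132 -0.35802784  0.009     ]
```

View pics/c2.png

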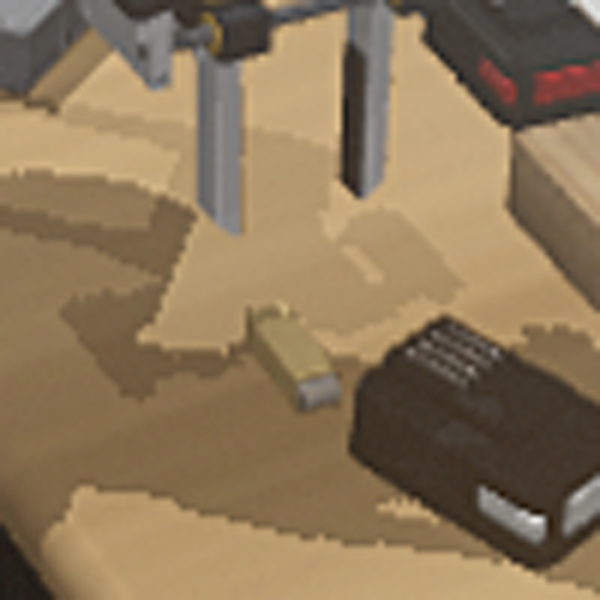

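The fingertips sit about 18 mm higher than the reported TCP implies: their midpoint is at pixel (284,255), against an expected row of 263. The catch is untouched, so I'll descend deeper in a guarded way.

Request:
arm_command(deltas=[0, 0, -0.7, 0, 0, 0, 0, 0, -1.4, 0, 0, 0, 0, 0, -2.1, 0, 0, 0, 0, 0, -2.6, 0, 0, 0, 0, 0, -2.8, 0, 0, 0, 0, 0, -2.9, 0, 0, 0, 0, 0, -2.95, 0, 0, 0, 0, 0, -2.95, 0, 0, 0])

```text
time: 6.0
ee_pos: [0.4839, -0.3571, 0.0076]
orientation: [3.141, 0.001, 1.524]
ft_force: [-0.1, 0.1, -0.0]
width: 0.599
finger_force: 0.0
```

Request:
arm_command(deltas=[0, 0, -0.1, 0, 0, 0, 0, 0, -0.15, 0, 0, 0, 0, 0, -0.15, 0, 0, 0, 0, 0, -0.15, 0, 0, 0, 0, 0, -0.15, 0, 0, 0, 0, 0, -0.15, 0, 0, 0, 0, 0, -0.15, 0, 0, 0, 0, 0, -0.15, 0, 0, 0], grip=0)

```text
time: 6.8
ee_pos: [0.4837, -0.3569, 0.0035]
orientation: [3.141, 0.0, 1.524]
ft_force: [0.6, -0.1, 0.9]
width: 0.205
finger_force: 19.9
```

Request:
arm_command(deltas=[0, 0, 1, 0, 0, 0, 0, 0.3, 2.4, 0, 0, 0, 0, 1.5, 3.4, 0, 0, 1.2, 0, 3.3, 3.6, 0, 0, 2.8, 0, 5.2, 3.6, 0, 0, 4.4, 0, 7.1, 3.6, 0, 0, 6, 0, 9, 3.6, 0, 0, 7.6, 0, 10.9, 3.6, 0, 0, 7.6])

```text
time: 7.6
ee_pos: [0.4829, -0.0825, 0.0933]
orientation: [-3.142, -0.0, 2.189]
ft_force: [1.6, 0.4, -1.1]
width: 0.205
finger_force: 19.9
```

Request:
arm_command(deltas=[-0.1, 1.4, 0, 0, 0, 0, -0.2, 2.6, 0, 0, 0, 0, -0.2, 2.9, 0, 0, 0, 0, -0.2, 2.9, -0.4, 0, 0, 0, -0.2, 2.9, -1.2, 0, 0, 0, -0.2, 2.9, -1.8, 0, 0, 0, -0.2, 2.9, -1.8, 0, 0, 0, -0.2, 2.9, -1.8, 0, 0, 0])

```text
time: 8.4
ee_pos: [0.4785, -0.013, 0.0479]
orientation: [-3.141, -0.0, 2.186]
ft_force: [-0.0, -0.2, -2.2]
width: 0.208
finger_force: 19.9
```

Run:
```python
from h import *
a=capture("side");s=state();print(s["time"],s["ee_pos"],s["orientation"],s["width"],s["finger_force"])
b=capture("top")
H=np.hstack([cv2.resize(a[165:265,180:280],(400,400),interpolation=cv2.INTER_CUBIC),cv2.resize(b[170:270,185:285],(400,400),interpolation=cv2.INTER_CUBIC)])
cv2.imwrite("pics/c3.png",H)
```

```text
8.45 [ 0.47899991 -0.01287549  0.04842137] [3.14148186e+00 4.82825476e-04 2.18644591e+00] 0.20653265275885804 19.878880977630615
```

View pics/c3.png

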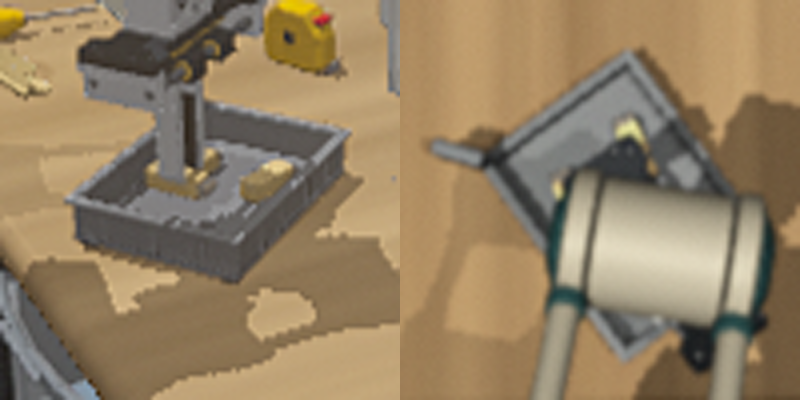

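The catch hangs over the free half of the tote. I'll lower it and release.

Request:
arm_command(deltas=[0, 0, -0.5, 0, 0, 0, 0, 0, -0.9, 0, 0, 0, 0, 0, -1.15, 0, 0, 0, 0, 0, -1.25, 0, 0, 0, 0, 0, -1.25, 0, 0, 0, 0, 0, -1.25, 0, 0, 0, 0, 0, -1.25, 0, 0, 0, 0, 0, -1.25, 0, 0, 0])

```text
time: 9.3
ee_pos: [0.4788, -0.0118, 0.0174]
orientation: [3.141, 0.001, 2.188]
ft_force: [0.1, 0.1, -0.2]
width: 0.206
finger_force: 19.9
```

Request:
arm_command(deltas=[0, 0, 0, 0, 0, 0, 0, 0, 0, 0, 0, 0, 0, 0, 0, 0, 0, 0, 0, 0, 0, 0, 0, 0, 0, 0, 0, 0, 0, 0, 0, 0, 0.5, 0, 0, 0, 0, 0, 1.5, 0, 0, 0, 0, 0, 2.5, 0, 0, 0], grip=0.42)

```text
time: 10.1
ee_pos: [0.4779, -0.0117, 0.0799]
orientation: [-3.141, -0.001, 2.188]
ft_force: [-0.2, -0.2, 0.1]
width: 0.423
finger_force: 0.0
```

Request:
arm_command(deltas=[0, 0, 1, 0, 0, 0, 0, 0, 2, 0, 0, 0, 0.4, 1, 3, 0, 0, -1.5, 0.9, 2.2, 3.5, 0, 0, -3.2, 1.6, 3.6, 3.5, 0, 0, -4.9, 2.3, 5, 3.5, 0, 0, -6.6, 2.9, 6, 3.5, 0, 0, -8.3, 3.2, 6.4, 3.5, 0, 0, -10, 3.2, 6.4, 3.5, 0, 0, -10.6], grip=0.5)

```text
invalid input
```

Request:
arm_command(deltas=[0, 0, 1.5, 0, 0, -1, 0.2, 0.5, 2.8, 0, 0, -2.6, 0.7, 1.6, 3.5, 0, 0, -4.2, 1.4, 3, 3.5, 0, 0, -5.8, 2.1, 4.4, 3.5, 0, 0, -7.4, 2.8, 5.7, 3.5, 0, 0, -9, 3.2, 6.4, 3.5, 0, 0, -10.6, 3.2, 6.4, 3.5, 0, 0, -10.6], grip=0.55)

```text
time: 10.9
ee_pos: [0.5596, 0.1505, 0.1666]
orientation: [3.141, -0.001, 1.265]
ft_force: [-0.0, -0.7, -0.4]
width: 0.548
finger_force: 0.0
```

Run:
```python
from h import *
a=capture("side");b=capture("top");s=state();e=s["ee_pos"];print(s["time"],e,s["orientation"])
for c in("side","top"):
  for n,z in(("tote",0),("tote_lug",.075),("tote_corner",.019)):
    for r in pinpoint(c,n)[:2]:print(c,n,round(r["confidence"],2),np.round(r["uv"]),np.round(ray(c,r["uv"],z),3))
print(proj("side",(.562,.151,.095)),proj("side",e),proj("side",e-[0,0,.1]))
H=np.hstack([cv2.resize(a[150:250,180:280],(400,400),interpolation=cv2.INTER_CUBIC),cv2.resize(b[170:270,185:285],(400,400),interpolation=cv2.INTER_CUBIC)])
cv2.imwrite("pics/c4.png",H)
```

```text
11.0 [0.55793388 0.14798609 0.1666314 ] [-3.14060484e+00  1.29808109e-03  1.26578649e+00]
side tote 0.67 [232. 218.] [0.513 0.011 0.   ]
side tote_lug 0.75 [224. 177.] [0.564 0.174 0.075]
side tote_corner 0.6 [236. 228.] [ 0.485 -0.08   0.019]
side tote_corner 0.47 [232. 207.] [0.533 0.049 0.019]
top tote 0.76 [243. 221.] [0.519 0.014 0.   ]
top tote_lug 0.69 [200. 209.] [0.557 0.154 0.075]
top tote_corner 0.91 [277. 232.] [ 0.478 -0.099  0.019]
[226.35461656 174.5910886 ] [224.84494086 156.34789906] [225.98795299 182.32515845]
```

View pics/c4.png

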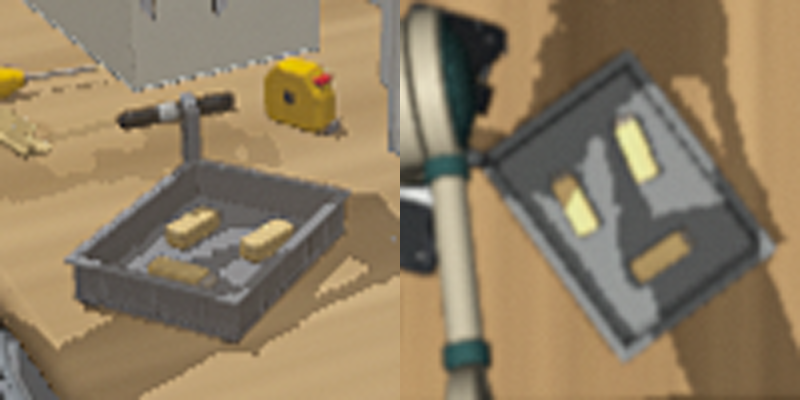

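Both views show all three catches in the tote: one at (248,234) in the top view, the others near (228,221) and (244,208). The gripper doesn't show in the side crop, so I'll look at a wider view.

Run:
```python
from h import *
a=capture("side");b=capture("top");s=state();print(s["joint_positions"])
cv2.imwrite("pics/c5.png",np.hstack([cv2.resize(a[60:210,150:300],(450,450),interpolation=cv2.INTER_CUBIC),cv2.resize(b[140:290,130:247],(350,450),interpolation=cv2.INTER_CUBIC)]))
```

```text
[ 1.38048131e-01  2.95718418e-01  1.54503637e+00 -1.31466019e-04
  1.30055634e+00  4.46771166e-01]
```

View pics/c5.png

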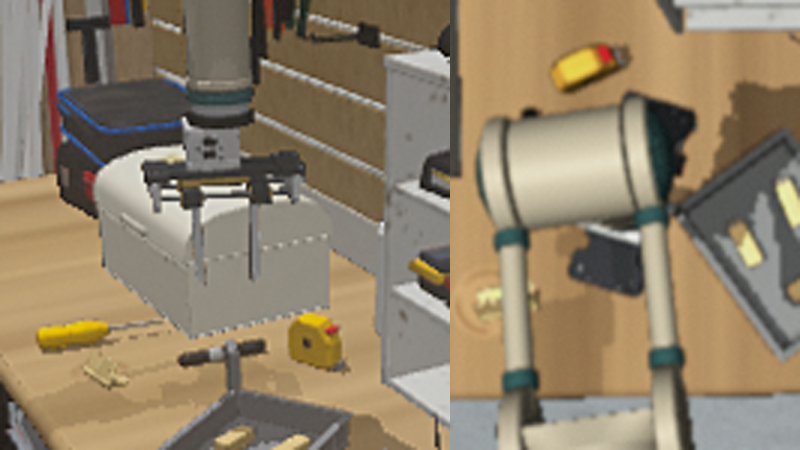

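The view shows the fingertips centred above the lug: tips at about (226,153), lug top at (227,175). Now I'll descend and grip.

Request:
arm_command(deltas=[0, 0, -0.9, 0, 0, 0, 0, 0, -1.8, 0, 0, 0, 0, 0, -2.6, 0, 0, 0, 0, 0, -3.3, 0, 0, 0, 0, 0, -3.9, 0, 0, 0, 0, 0, -4.3, 0, 0, 0, 0, 0, -4.6, 0, 0, 0, 0, 0, -4.6, 0, 0, 0])

```text
time: 12.2
ee_pos: [0.558, 0.148, 0.0514]
orientation: [-3.14, 0.001, 1.263]
ft_force: [0.1, -0.1, 0.4]
width: 0.549
finger_force: 0.0
```

Request:
arm_command(deltas=[0, 0, 0, 0, 0, 0, 0, 0, 0, 0, 0, 0, 0, 0, 0, 0, 0, 0, 0, 0, 0, 0, 0, 0, 0, 0, 0, 0, 0, 0, 0, 0, 0, 0, 0, 0, 0, 0, 0, 0, 0, 0, 0, 0, 0, 0, 0, 0], grip=0, squeeze=40)

```text
time: 13.0
ee_pos: [0.5593, 0.1482, 0.0525]
orientation: [3.14, -0.0, 1.263]
ft_force: [3.3, 0.5, 1.8]
width: 0.146
finger_force: 40.0
```

Request:
arm_command(deltas=[-0.02, -0.08, 0.3, 0.31, -0.1, 0, -0.05, -0.15, 0.6, 0.62, -0.2, 0, -0.08, -0.24, 0.9, 0.93, -0.3, 0, -0.1, -0.33, 1.2, 1.24, -0.4, 0, -0.14, -0.44, 1.5, 1.55, -0.5, 0, -0.17, -0.54, 1.8, 1.86, -0.6, 0, -0.21, -0.66, 2.1, 2.17, -0.7, 0, -0.25, -0.79, 2.33, 2.48, -0.78, 0])

```text
time: 13.8
ee_pos: [0.5503, 0.1288, 0.1093]
orientation: [-3.136, -0.228, 1.261]
ft_force: [-0.5, -0.5, -5.6]
width: 0.144
finger_force: 40.0
```

Run:
```python
from h import *
a=capture("side");b=capture("top");s=state();print(s["time"],s["ee_pos"],s["orientation"],s["width"],s["finger_force"],s["ft_force"],s["ft_torque"])
for c in("side","top"):
  for n,z in(("catch_a_mid",.05),("tote_corner",.019)):
    for r in pinpoint(c,n)[:4]:print(c,n,round(r["confidence"],2),np.round(r["uv"]),np.round(ray(c,r["uv"],z),3))
```

```text
13.9 [0.55069431 0.12768679 0.10947636] [-3.13763774 -0.2264128   1.25960001] 0.14465032425862806 39.995795488357544 [-0.0122641 -0.2753745 -5.4194846] [ 0.11808409 -0.12927938  0.03720014]
side catch_a_mid 0.65 [226. 197.] [0.522 0.073 0.05 ]
side tote_corner 0.58 [234. 233.] [ 0.469 -0.103  0.019]
top tote_corner 0.96 [278. 233.] [ 0.477 -0.104  0.019]
```

Request:
arm_command(deltas=[-0.05, -0.15, 0.28, 0.31, -0.1, 0, -0.1, -0.3, 0.55, 0.62, -0.2, 0, -0.15, -0.45, 0.8, 0.93, -0.3, 0, -0.2, -0.61, 1.06, 1.24, -0.4, 0, -0.25, -0.77, 1.32, 1.55, -0.5, 0, -0.3, -0.93, 1.57, 1.86, -0.6, 0, -0.35, -1.1, 1.82, 2.17, -0.7, 0, -0.4, -1.27, 2.07, 2.48, -0.78, 0])

```text
time: 14.9
ee_pos: [0.5416, 0.0968, 0.1616]
orientation: [-3.139, -0.453, 1.263]
ft_force: [0.4, -0.5, -6.0]
width: 0.146
finger_force: 40.0
```

Request:
arm_command(deltas=[0, 0, 0, 0, 0, 0, 0, 0, 0, 0, 0, 0, 0, 0, 0, 0, 0, 0, 0, 0, 0, 0, 0, 0, 0, 0, 0, 0, 0, 0, 0, 0, 0, 0, 0, 0, 0, 0, 0, 0, 0, 0, 0, 0, 0, 0, 0, 0])

```text
time: 15.7
ee_pos: [0.5423, 0.0967, 0.1621]
orientation: [-3.14, -0.454, 1.262]
ft_force: [1.1, -0.1, -5.4]
width: 0.146
finger_force: 40.0
```

Run:
```python
from h import *
a=capture("side");b=capture("top");s=state();print(s["time"],s["ee_pos"],s["orientation"],s["width"],s["finger_force"],s["ft_force"],s["ft_torque"])
for c in("side","top"):
  for n,z in(("catch_a_mid",.03),("tote_corner",.019)):
    for r in pinpoint(c,n)[:4]:print(c,n,round(r["confidence"],2),np.round(r["uv"]),np.round(ray(c,r["uv"],z),3))
cv2.imwrite("pics/c6.png",np.hstack([cv2.resize(a[140:260,175:295],(400,400),interpolation=cv2.INTER_CUBIC),cv2.resize(b[170:270,190:290],(400,400),interpolation=cv2.INTER_CUBIC)]))
```

```text
15.8 [0.54225411 0.09666816 0.16210624] [-3.1400455  -0.45369641  1.26219756] 0.1485504388681044 39.997342228889465 [ 0.47907651 -0.35225486 -6.59941913] [-0.13517399  0.00183729  0.06468974]
side catch_a_mid 0.48 [230. 216.] [ 0.493 -0.018  0.03 ]
side catch_a_mid 0.3 [226. 157.] [0.699 0.46  0.03 ]
side tote_corner 0.63 [237. 232.] [ 0.478 -0.104  0.019]
top tote_corner 0.92 [279. 232.] [ 0.479 -0.108  0.019]
```

View pics/c6.png

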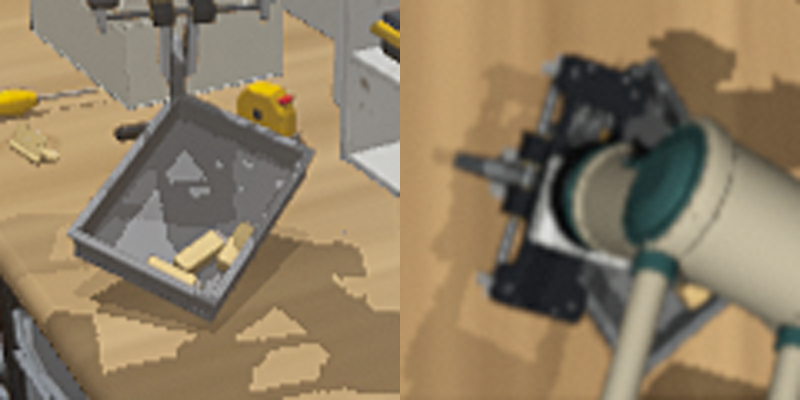

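The tote is held tipped. The catches are gathered near the low corner in the side view, at about (227,221), (235,215) and (246,214). I'll check their distances with a pose fit.

Run:
```python
from h import *
f=lambda x,y:(175+x*.3,140+y*.3)
# which order: lug rim corner, (+x,-y)right, low, (-x,+y)left
obj=np.array([[.1,.075,.045],[.1,-.075,.045],[-.1,-.075,.045],[-.1,.075,.045]])
img=np.array([f(180,98),f(312,152),f(210,300),f(73,235)])
K=np.array(calibration("side")["mtx"])
ok,r,t=cv2.solvePnP(obj,img,K,None,flags=cv2.SOLVEPNP_IPPE)
R,_=cv2.Rodrigues(r);E=np.array(calibration("side")["extrinsics"])
pr=cv2.projectPoints(obj,r,t,K,None)[0][:,0];print(np.abs(pr-img).max())
zc=R[:,2]*[1,-1,-1];zw=E[:3,:3].T@zc;print("tilt",np.degrees(np.arccos(zw[2])))
tw=lambda p:E[:3,:3].T@((R@np.array(p)+t.ravel())*[1,-1,-1]-E[:3,3])
for p in((0,0,0),(.113,.085,.075),(-.1,-.075,.005)):print(tw(p))
for c in((172,270),(200,250),(237,247)):
    d=R.T@np.linalg.inv(K)@[*f(*c),1];o=-R.T@t.ravel()
    for z in(.028,.019):
        q=o+d*(z-o[2])/d[2];print(c,np.round(q,3),"dist",np.linalg.norm(np.r_[q[:2],.019]-[-.095,-.07,.019]))
```

```text
64.70738774164073
tilt 104.99606541824778
[ 0.48818622 -0.05984814  0.07585792]
[ 0.59979602 -0.11151453 -0.02657662]
[0.44134922 0.03112877 0.14782665]
(172, 270) [-0.031  0.052  0.028] dist 0.13790494518752092
(172, 270) [-0.027  0.049  0.019] dist 0.13712088748880424
(200, 250) [-0.004  0.027  0.028] dist 0.1331542544980471
(200, 250) [-0.     0.024  0.019] dist 0.13366269550294252
(237, 247) [0.034 0.017 0.028] dist 0.15529605402593655
(237, 247) [0.037 0.014 0.019] dist 0.15655422163664018
```

Run:
```python
from h import *
f=lambda x,y:(175+x*.3,140+y*.3)
obj=np.array([[.1,.075,0],[.1,-.075,0],[-.1,-.075,0],[-.1,.075,0]])
img=np.array([f(180,98),f(312,152),f(210,300),f(73,235)])
K=np.array(calibration("side")["mtx"]);E=np.array(calibration("side")["extrinsics"])
n,rs,ts,er=cv2.solvePnPGeneric(obj,img,K,None,flags=cv2.SOLVEPNP_IPPE)
for r,t,e in zip(rs,ts,er):
  R,_=cv2.Rodrigues(r);t=t.ravel()
  tw=lambda p:E[:3,:3].T@((R@(np.array(p)-[0,0,.045])+t)*[1,-1,-1]-E[:3,3])
  zw=tw((0,0,1))-tw((0,0,0));print("err",e,"tilt",np.degrees(np.arccos(zw[2])),"lug",tw((.113,.085,.075)),"low",tw((-.1,-.075,.005)))
  for c in((172,270),(200,250),(237,247)):
    d=R.T@np.linalg.inv(K)@[*f(*c),1];o=-R.T@t
    q=o+d*(-.017-o[2])/d[2];print(c,np.round(q[:2],3),"dist",np.linalg.norm(q[:2]-[-.095,-.07]))
```

```text
err [0.15770456] tilt 24.426228016544606 lug [0.54811081 0.0975849  0.17335846] low [ 4.81179448e-01 -1.05708195e-01 -2.29463550e-05]
(172, 270) [-0.079 -0.021] dist 0.051892259373627195
(200, 250) [-0.046 -0.032] dist 0.061932859382447324
(237, 247) [-0.026 -0.061] dist 0.0696061284800076
err [1.27867078] tilt 101.31489519751534 lug [ 0.47133307 -0.06640412  0.21689689] low [ 0.54266336  0.03379707 -0.02955942]
(172, 270) [-0.101 -0.035] dist 0.03593935537130029
(200, 250) [-0.064 -0.046] dist 0.038959775612236444
(237, 247) [-0.043 -0.077] dist 0.052436717460320935
```

The fit is good: tilt about 24°, lug about 173 mm high, catches 52–70 mm from the corner. Handing in.

```bash
python3 -c "
from bench import *
print(finish_job())"
```

```text
the job is handed in; nothing more can be done
None
```

I handed the job in with the tote held by its lug at about 24° and the lug about 173 mm high; all three catches lay 52–70 mm from the low corner by my last camera fit, and the judge's verdict was not shown.

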